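Sort three mixed-up parts back beside their samples

ROBOT

A 6-joint arm with a two-finger parallel gripper is mounted at the origin on a cart in front of the work surface, level with it; the furniture and walls round the work are solid. World frame = base frame: x ahead of the robot, y to its left, z up, the work surface at z = 0. Lengths are in m, angles in degrees, forces in N, time in s.
With the tool pointing down it reaches from about 0.4 to 0.825 m from the base axis. Payload 7 kg.
Tool frame: the origin (TCP) lies on the centre line of the jaws, within the pads' length; the fingertips stand 8 mm ahead of it and the grasp point (between the pads) lies 11 mm behind it; z points along the fingers, y is the line along which they close (so a half turn about z gives the same grasp; the last joint's range is limited). The gripper opens to 88 mm and grips with 3 to 60 N. Pads are 19 mm wide; open, the fingers measure 130 mm over their backs; the gripper's body (78 mm by 193 mm) begins 47 mm behind the grasp point.
Start: joints at [91.736, 20.546, 0.682, 0, -70.136, -16.507], TCP at [0.172, 0.653, 0.235] pointing down, gripper open.
Joint ranges: [-176.03, 176.03], [-82.01, 121.73], [-58.28, 71.71], [-173.87, 95.51], [-174.79, -0.11], [-173.66, 173.66]. Speed limits (degrees/s): [136.94, 136.94, 172.46, 180, 180, 180].

INTERFACE

Orientations are given as [roll, pitch, yaw] about the fixed x, y, z axes, in that order (R = Rz(yaw) Ry(pitch) Rx(roll)).
In Python, from plant import r gives the robot as it stands.
- The arm moves only by the tool carry_out, never from a script. Its argument "targets" is a list of rows, each a list of 6 numbers: the shift along the tool's x, y, z scaled (see below), then the turn, a rotation vector about the tool's x, y, z scaled (see below). A call has 1 to 5 rows; each row shifts and turns the commanded pose from where the row before left it, along the tool's axes as they then stand; what a row does not reach is not made up. The controller multiplies each number of a shift by 0.5 m and each number of a turn by 60 degrees. A row lasts 1/8 s, in which the tool goes at most 62.5 mm and 10.7 degrees, less where a joint would pass 70% of its speed; a pose out of reach is approached as far as the arm can. A call with a number of a shift or a turn outside -1 to 1 is refused whole. A call with a gripper value outside its range is refused whole. "hand" is the opening, from 0 (shut) to 1 (fully open), set as the call begins (left out, the last holds). The fingers move at their own pace and stop on an object; "squeeze" is the grip in N (left out, the last holds). Time passes only in rows, so rows that do not move let the fingers close. It gives the time, the measured TCP pose, the force, the opening and the grip force at its end, in the units of the state.
- r.get_state(): the state, without advancing time (a new reading comes with each control period).
- r.capture(name): name is "scene" or "top"; returns the picture (400x640x3 uint8, red, green, blue); there is no depth.
- r.camera_info(name): a dict with "K" (3x3 intrinsics, pixels), "eye" and "attitude" of the camera in the world. Camera axes: x right, y down, z forward; pixel columns grow to the right and rows downward; lengths in m; the calibration is good to about 2 mm. A picture is of the moment at which its call begins. camera_info takes no time and is no camera call.
- r.close_job(): hands the job in; it is judged then, once.
The state is a dict: "time_s": time; "joints": joint angles; "qd": joint speeds; "joint_torque": joint torques, N m; "tcp_pos": TCP position; "eef_rot": TCP orientation; "contact_force": force on the tool from outside, world axes, zero at the start; "moment": the same for the moment, N m; "gripper_width": finger opening in m; "gripper_force": force on a finger pad.
Only numpy, scipy, OpenCV 4.12 (cv2) and the standard library are available. Lean on these libraries where they do the work, as an engineer would, in place of code of your own. Each camera call takes 0.05 s, during which the arm holds its last target. There are 200 camera calls.

TASK

Three inspection trays on the bench each have a sample part fixed on a plinth at the far end, but the loose parts lying in the marked bays in front have been mixed up: none is beside its own kind. Swap them round, setting one down and letting go of it on the empty spare pad on the way, so that each loose part ends upright in the middle of the bay in front of the matching sample, lying parallel to it, and the spare pad is empty again.

Things in the scene. Friction and masses are not known exactly. Their poses are not given: they have to be found in the camera images.
- heatsink: loose finned dark metal heatsink, 40 (x, along its fins) x 38 (y) x 22 mm high, 60 g nominal. Origin: middle of its underside, z up. Grip it over the two outer fins, across y (36 to 38 mm).
- transformer: loose small mains transformer, 300 g nominal: upright grey iron core 22 (x) x 46 (y) x 38 mm high, thin mounting tabs 8 mm out at its foot on both y sides, a winding that stands out 7 mm on both x faces, and two stiff lead stubs on one of them. Origin: middle of the core's underside, z up. Grip the core across y (46 mm), tips 5 mm or more above its underside.
- carton: loose small tan lidded carton of fuses (lid fixed), 62 (x) x 40 (y) x 26 mm high, 100 g nominal. Origin: middle of its underside, z up. Grip it across y (40 mm).
- heatsink_tray: fixed aluminium tray, 186 x 100 mm, top 24 mm high. Origin: underside, below the middle of its bay, a 90 x 90 mm square with raised L corners (3 mm high, 14 mm arms). x: from the bay to the far display end; z up. Fixed 91 mm along x on a 5 mm grey plinth: a sample heatsink (top at 51 mm), axes parallel to the tray's; it shows which part belongs here and how it lies.
- transformer_tray: fixed aluminium tray, 186 x 100 mm, top 24 mm high. Origin: underside, below the middle of its bay, a 90 x 90 mm square with raised L corners (3 mm high, 14 mm arms). x: from the bay to the far display end; z up. Fixed 91 mm along x on a 5 mm grey plinth: a sample small transformer (top at 67 mm), axes parallel to the tray's; it shows which part belongs here and how it lies.
- carton_tray: fixed aluminium tray, 186 x 100 mm, top 24 mm high. Origin: underside, below the middle of its bay, a 90 x 90 mm square with raised L corners (3 mm high, 14 mm arms). x: from the bay to the far display end; z up. Fixed 91 mm along x on a 5 mm grey plinth: a sample tan carton (top at 55 mm), axes parallel to the tray's; it shows which part belongs here and how it lies.
- spare_pad: aluminium stand, 100 x 100 mm, its flat top 24 mm high, fixed to the bench, with the same marked 90 x 90 mm bay but no display end and no sample; empty at the start. Origin: middle of its underside, z up.
Mind the look-alikes: they are no part of the job. Of the things that look like the heatsink, the larger one is meant.

How it is judged:
By the outcome, as a careful person would: the job done as asked, in the order asked, and still so for the second after the job is handed in, with the robot touching nothing.
It also fails if it takes over 106 s, if anything falls off the work surface, if the arm or the gripper's body presses on something with over 40 N, if the wrist force passes 120 N, or if a joint passes its speed limit or range.

## Working session

There is one attempt and no reset: what is moved stays moved. The work goes in short steps, Python scripts to look and compute and a tool call to move; the robot and the scene stay as the last step left them, time stands still between calls to the robot, and variables do not carry over. Pictures are saved under pics/ and viewed, at most 14 in all, crops included, and the job is handed in when it is done.

Besides the shell and the picture viewer there is one more tool, called after "Emit:" by a JSON object that holds its "name" and its "arguments". carry_out: Moves the arm, as the interface text tells. Its arguments: {"type":"object","properties":{"targets":{"type":"array","items":{"type":"array","items":{"type":"number","minimum":-1,"maximum":1}}},"hand":{"type":"number"},"squeeze":{"type":"number"}},"required":["targets"]}

```bash
mkdir -p pics; python3 - <<'E'
from plant import r
import cv2
for n in("scene","top"):
    cv2.imwrite(f"pics/{n}0.png",r.capture(n)[:,:,::-1]); c=r.camera_info(n); print(n,c)
s=r.get_state(); print(s)
E
```

```text
scene {'K': array([[477.47452084,   0.        , 320.55083099],
       [  0.        , 477.47452084, 198.87711318],
       [  0.        ,   0.        ,   1.        ]]), 'eye': array([-0.11849476, -0.95143197,  0.66992042]), 'attitude': array([-120.70887396,   -1.30128223,  -34.14091042])}
top {'K': array([[490.71434222,   0.        , 314.54210064],
       [  0.        , 490.71434222, 191.58397863],
       [  0.        ,   0.        ,   1.        ]]), 'eye': array([ 0.30727571, -0.11602313,  1.26530168]), 'attitude': array([-174.26038029,    0.51051087,  -91.21294593])}
{'time_s': 0.1, 'joints': array([ 9.17360259e+01,  2.05879100e+01,  6.39368612e-01, -1.65283200e-02,
       -7.01368632e+01, -1.65062833e+01]), 'qd': array([-0.12456333, -0.15653366,  0.15632412,  0.06538439,  0.07459343,
       -0.12386819]), 'joint_torque': array([-9.81662524e-04, -5.84165955e+01,  2.93752903e+01,  7.01545671e+00,
        1.01550415e-02, -6.05076070e-05]), 'tcp_pos': array([0.17201811, 0.65227301, 0.23371627]), 'eef_rot': array([ 1.79913700e+02, -9.36908434e-03, -1.47758778e+01]), 'contact_force': array([-0.34948494,  0.15214907,  0.19492846]), 'moment': array([-0.07782818,  0.01019834,  0.01987971]), 'gripper_force': 0.0, 'gripper_width': 0.0876241272817894}
```

View pics/scene0.png

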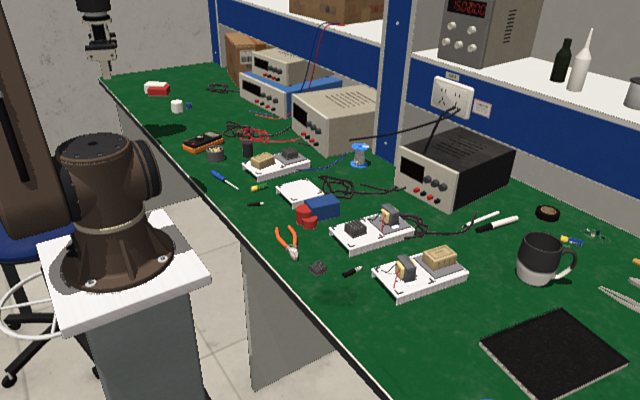

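View pics/top0.png

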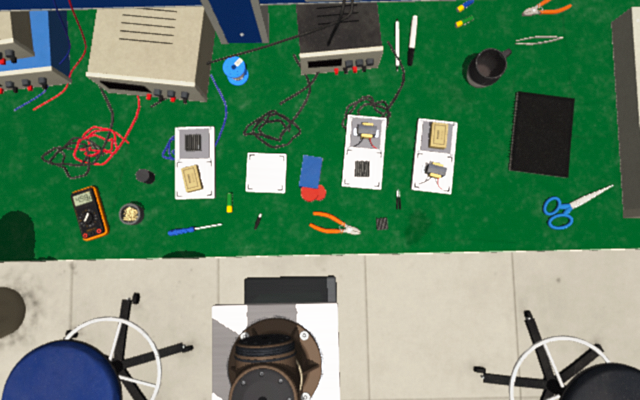

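The scene shows three trays and the spare pad. In the top view, the heatsink tray is at (195,162) with the carton, and the empty pad is at (266,172). The transformer tray is at (362,152) with the heatsink, and the carton tray at (435,155) with the transformer. Next I'll enlarge crops of these.

```bash
python3 - <<'E'
import cv2
t=cv2.imread("pics/top0.png"); s=cv2.imread("pics/scene0.png")
def crop(im,x0,y0,w,h,k): return cv2.resize(im[y0:y0+h,x0:x0+w],None,fx=k,fy=k,interpolation=cv2.INTER_CUBIC)
import numpy as np
a=crop(t,165,118,60,90,6); b=crop(t,335,106,130,90,6)[:, :]
cv2.imwrite("pics/t1.png",crop(t,335,104,130,96,6)); cv2.imwrite("pics/t2.png",crop(t,165,116,130,96,6))
cv2.imwrite("pics/s1.png",crop(s,325,195,150,110,5)); cv2.imwrite("pics/s2.png",crop(s,235,135,110,80,7))
E
```

```text
(no output)
```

View pics/t1.png

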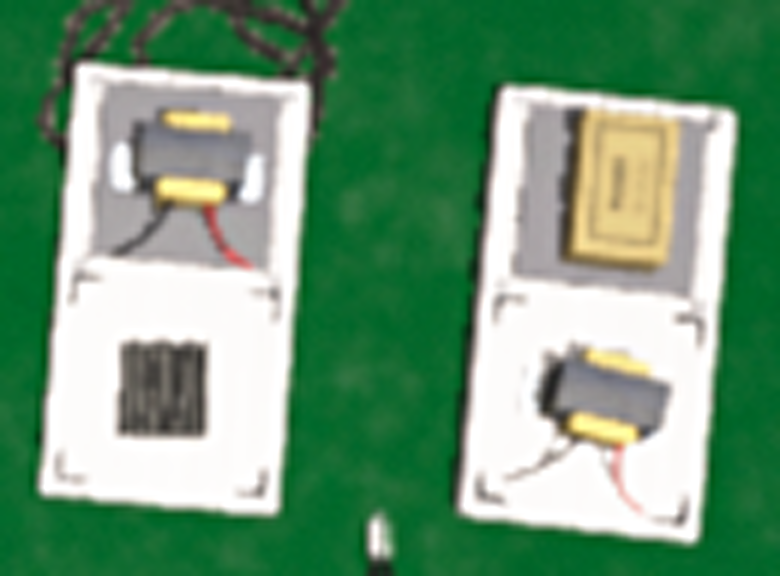

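View pics/t2.png

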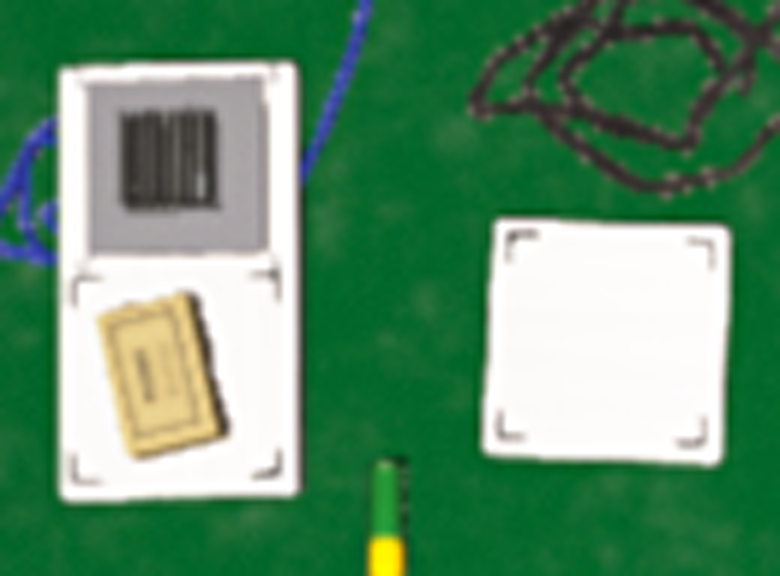

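View pics/s1.png

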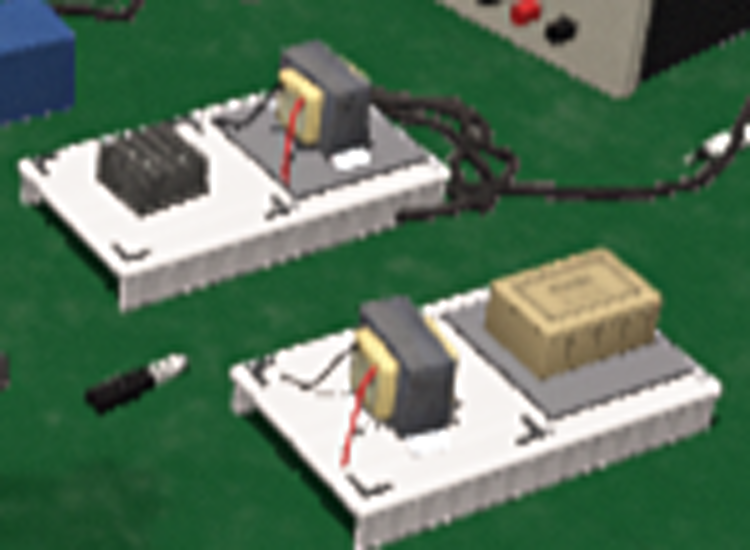

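View pics/s2.png

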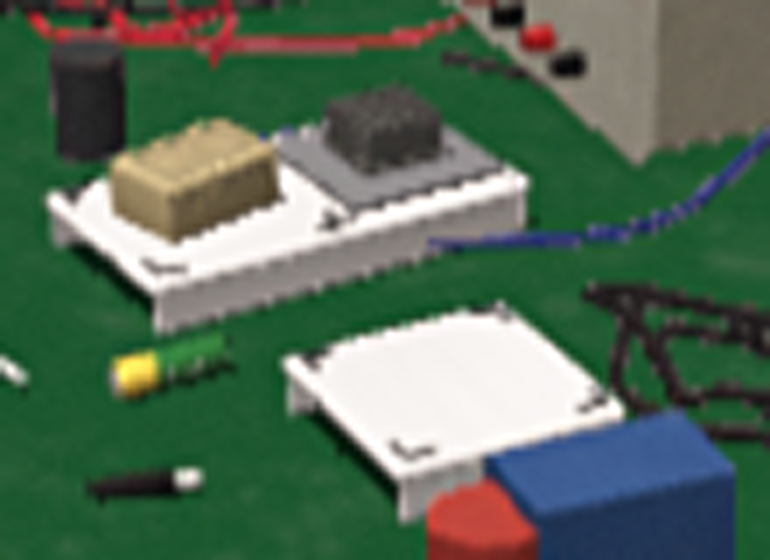

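The crops show all four bays' L corners and the parts' top corners. The transformer's leads face the robot, as do the sample's. I'll fit poses from the pixel readings in both views.

```bash
cat > h.py <<'E'
import numpy as np
from plant import r
from scipy.optimize import least_squares
from scipy.spatial.transform import Rotation as Ro
def cam(n):
    c=r.camera_info(n); return c["K"],c["eye"],Ro.from_euler("xyz",c["attitude"],degrees=True)
C={n:cam(n) for n in("scene","top")}
def proj(n,P):
    K,e,R=C[n]; q=R.inv().apply(np.atleast_2d(P)-e)@K.T; return q[:,:2]/q[:,2:]
def fit(dx,dy,top,scene,x0=None,fixz=None,yaw0=0):
    """corner order FL,FR,NR,NL (far=+x, left=+y); None = unseen. Returns x,y,yaw,z,dx scale"""
    loc=np.array([[1,1],[1,-1],[-1,-1],[-1,1]])/2
    def res(p):
        c,s=np.cos(p[2]),np.sin(p[2]); l=loc*[dx*p[4],dy*p[4]]
        P=np.c_[p[0]+c*l[:,0]-s*l[:,1],p[1]+s*l[:,0]+c*l[:,1],np.full(4,p[3])]
        o=[(p[4]-1)*5]
        for n,m in(("top",top),("scene",scene)):
            q=proj(n,P)
            for i,u in enumerate(m):
                if u is not None: o+=list(q[i]-u)
        return np.array(o)
    s=least_squares(res,[.5,0,yaw0,.03,1]); return s.x*[1,1,57.296,1,1],np.abs(s.fun).max(),s.fun.round(1)
def un(off,k,L): return [None if p is None else np.array(off)+(np.array(p)+.5)/k-.5 for p in L]
E
cat > m.py <<'E'
from h import *
t1=((335,104),6);t2=((165,116),6);s1=((325,195),5);s2=((235,135),7)
D={"T bay":(.09,.09,t1,[(75,275),(280,292),(262,494),(58,476)],s1,[None,(278,208),(125,255),(40,165)]),
"C bay":(.09,.09,t1,[(497,297),(704,318),(685,523),(478,497)],s1,[None,(533,430),(365,490),(262,370)]),
"H bay":(.09,.09,t2,[(74,277),(280,270),(279,475),(75,480)],s2,[None,(333,218),(160,268),(70,195)]),
"pad":(.09,.09,t2,[(508,235),(713,241),(704,443),(500,436)],s2,[(490,310),(597,402),(405,450),(312,362)]),
"heatsink":(.04,.037,t1,[(120,342),(207,342),(206,436),(117,434)],s1,[(170,127),(207,162),(140,183),(98,150)]),
"carton":(.062,.04,t2,[(98,315),(190,293),(226,438),(136,460)],s2,[(215,118),(275,155),(175,190),(112,160)]),
"transf":(.022,.046,t1,[(565,358),(670,382),(663,423),(555,408)],s1,[(405,297),(452,362),(408,372),(362,305)]),
"Tsample":(.022,.046,t1,[(142,125),(252,130),(246,178),(135,172)],s1,[(318,42),(368,87),(328,97),(282,50)]),
"Csample":(.062,.04,t1,[(583,112),(682,112),(665,270),(565,258)],s1,[(600,250),(660,295),(548,330),(490,290)]),
}
for k,(a,b,t,tp,s,sp) in D.items():
    p,m,f=fit(a,b,un(*t,tp),un(*s,sp)); print(k,p.round(4),m.round(2),"radius",np.hypot(p[0],p[1]).round(3))
E
python3 m.py
```

```text
T bay [ 0.4905 -0.2314 -6.6628  0.0244  0.9478] 1.1 radius 0.542
C bay [ 0.4766 -0.4104 -8.0569  0.0249  0.9427] 1.47 radius 0.629
H bay [0.4731 0.1993 0.1959 0.0253 0.9569] 1.16 radius 0.513
pad [ 0.4849  0.0165 -3.2009  0.024   0.9475] 0.87 radius 0.485
heatsink [ 0.4877 -0.2282 -3.5287  0.0405  0.9752] 1.13 radius 0.538
carton [ 0.4698  0.1988 13.9389  0.05    0.9851] 1.11 radius 0.51
transf [  0.4777  -0.4113 -14.6537   0.06     0.9463] 1.16 radius 0.63
Tsample [ 0.5817 -0.241  -7.3961  0.0647  0.9729] 0.93 radius 0.63
Csample [ 0.5658 -0.4219 -6.9272  0.0529  1.0023] 1.31 radius 0.706
```

Fitted heights agree with the text: bays 24 mm, carton 50 mm, transformer about 61 mm. The samples also sit about 91 mm from their bays. Plan: carton → pad, heatsink → H, transformer → T, carton → C. First, a helper that turns a goal into scaled tool-axis shifts.

```bash
cat > go.py <<'E'
import sys; from h import *
# usage: go.py x y z yaw  -> shift/turn left, expressed in tool axes at the goal yaw (turn first, then shift)
g=list(map(float,sys.argv[1:5])); s=r.get_state()
R=Ro.from_euler("xyz",[180,0,g[3]],degrees=True); R0=Ro.from_euler("xyz",s["eef_rot"],degrees=True)
d=R.inv().apply(np.array(g[:3])-s["tcp_pos"]); t=np.degrees((R0.inv()*R).as_rotvec())
print("shift/0.5",(d/.5).round(3),"rows>=",np.ceil(np.linalg.norm(d)/.0625),"turn/60",(t/60).round(3),"rows",np.ceil(np.abs(t).max()/10.7),"t",s["time_s"],"rot",s["eef_rot"].round(2))
E
python3 go.py .47 .199 .12 14
```

```text
shift/0.5 [0.359 1.024 0.227] rows>= 9.0 turn/60 [ 0.001  0.    -0.48 ] rows 3.0 t 0.1 rot [ 1.7991e+02 -1.0000e-02 -1.4780e+01]
```

Emit:
{"name": "carry_out", "arguments": {"targets": [[0,0,0,0,0,-0.16],[0,0,0,0,0,-0.16],[0,0,0,0,0,-0.16],[0.036,0.102,0.01,0,0,0],[0.036,0.102,0.01,0,0,0]], "hand": 1}}

```text
time_s: 0.72
tcp_pos: [0.232, 0.5612, 0.2235]
eef_rot: [179.9, 0.0, 14.1]
contact_force: [0.1, 0.3, -0.0]
gripper_width: 0.0877
gripper_force: 0.0
```

Emit:
{"name": "carry_out", "arguments": {"targets": [[0.036,0.102,0.01,0,0,0],[0.036,0.102,0.01,0,0,0],[0.036,0.102,0.01,0,0,0],[0.036,0.102,0.01,0,0,0],[0.036,0.102,0.01,0,0,0]]}}

```text
time_s: 1.35
tcp_pos: [0.3814, 0.3352, 0.1994]
eef_rot: [180.0, 0.0, 14.0]
contact_force: [1.1, 0.6, -0.1]
gripper_width: 0.0876
gripper_force: 0.0
```

Emit:
{"name": "carry_out", "arguments": {"targets": [[0.036,0.102,0.03,0,0,0],[0.036,0.102,0.03,0,0,0],[0.036,0.102,0.03,0,0,0],[0,0,0.03,0,0,0],[0,0,0,0,0,0]]}}

```text
time_s: 1.98
tcp_pos: [0.4697, 0.2007, 0.1383]
eef_rot: [179.9, 0.1, 14.0]
contact_force: [-0.3, -0.1, 0.2]
gripper_width: 0.0876
gripper_force: 0.0
```

```bash
python3 go.py .47 .199 .036 14
```

```text
shift/0.5 [-0.     0.003  0.205] rows>= 2.0 turn/60 [ 0.001  0.002 -0.001] rows 1.0 t 1.975 rot [1.7993e+02 1.4000e-01 1.3950e+01]
```

Accurate. Descend and grip the carton.

Emit:
{"name": "carry_out", "arguments": {"targets": [[0,0.003,0.07,0,0,0],[0,0,0.07,0,0,0],[0,0,0.045,0,0,0],[0,0,0.02,0,0,0],[0,0,0,0,0,0]]}}

```text
time_s: 2.6
tcp_pos: [0.4705, 0.2008, 0.0372]
eef_rot: [180.0, 0.0, 14.1]
contact_force: [-0.4, -0.0, -0.6]
gripper_width: 0.0874
gripper_force: 0.0
```

Emit:
{"name": "carry_out", "arguments": {"targets": [[0,0,0,0,0,0],[0,0,0,0,0,0],[0,0,0,0,0,0],[0,0,0,0,0,0],[0,0,0,0,0,0]], "hand": 0, "squeeze": 15}}

```text
time_s: 3.22
tcp_pos: [0.4708, 0.2, 0.0372]
eef_rot: [-180.0, -0.0, 14.0]
contact_force: [-0.4, 0.3, 1.1]
gripper_width: 0.0431
gripper_force: 0.8
```

```bash
python3 go.py .485 .0165 .12 -3.2
```

```text
shift/0.5 [ 0.049  0.365 -0.166] rows>= 4.0 turn/60 [-0.    -0.     0.287] rows 2.0 t 3.225 rot [-1.7999e+02 -1.0000e-02  1.4020e+01]
```

Emit:
{"name": "carry_out", "arguments": {"targets": [[0,0,0,0,0,0],[0,0,0,0,0,0],[0,0,0,0,0,0]]}}

```text
time_s: 3.6
tcp_pos: [0.4708, 0.2001, 0.0371]
eef_rot: [180.0, -0.0, 14.0]
contact_force: [-0.4, 0.5, 1.8]
gripper_width: 0.0401
gripper_force: 15.0
```

Emit:
{"name": "carry_out", "arguments": {"targets": [[0,0,-0.04,0,0,0],[0,0,-0.06,0,0,0],[0,0,-0.07,0,0,0],[0,0,0,0,0,0.144],[0,0,0,0,0,0.144]]}}

```text
time_s: 4.22
tcp_pos: [0.4706, 0.2, 0.1224]
eef_rot: [-180.0, -0.0, -3.5]
contact_force: [0.2, -0.0, -0.1]
gripper_width: 0.0399
gripper_force: 15.0
```

```bash
python3 go.py .485 .0165 .12 -3.2
```

```text
shift/0.5 [0.049 0.365 0.005] rows>= 3.0 turn/60 [-0.001 -0.    -0.006] rows 1.0 t 4.225 rot [-1.7996e+02 -2.0000e-02 -3.5500e+00]
```

Emit:
{"name": "carry_out", "arguments": {"targets": [[0.01,0.073,0,0,0,-0.006],[0.01,0.073,0,0,0,0],[0.01,0.073,0,0,0,0],[0.01,0.073,0,0,0,0],[0.01,0.073,0,0,0,0]]}}

```text
time_s: 4.85
tcp_pos: [0.486, 0.0153, 0.1219]
eef_rot: [180.0, 0.0, -2.9]
contact_force: [1.0, -0.1, -1.5]
gripper_width: 0.0399
gripper_force: 15.0
```

```bash
python3 - <<'E'
from plant import r; import cv2
im=r.capture("scene")[:,:,::-1]; cv2.imwrite("pics/s3.png",cv2.resize(im[60:260,200:460],None,fx=3,fy=3,interpolation=2))
E
python3 go.py .485 .0165 .038 -3.2
```

```text
shift/0.5 [-0.001 -0.008  0.167] rows>= 2.0 turn/60 [0.001 0.002 0.004] rows 1.0 t 4.9 rot [ 1.7995e+02  9.0000e-02 -2.9300e+00]
```

View pics/s3.png

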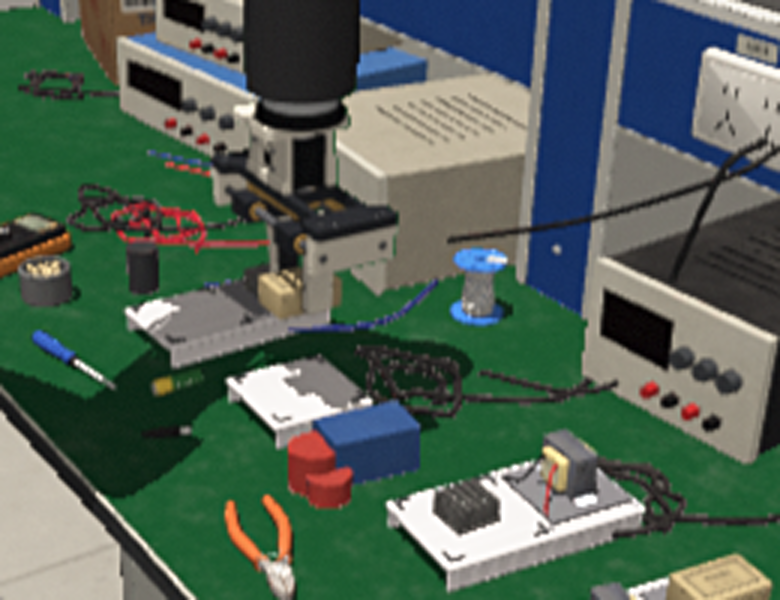

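The carton is held level between the fingers at about crop (282,293). Pad is clear beneath it; lowering and releasing.

Emit:
{"name": "carry_out", "arguments": {"targets": [[0,-0.004,0.08,0,0,0],[0,0,0.05,0,0,0],[0,0,0.025,0,0,0],[0,0,0.012,0,0,0],[0,0,0,0,0,0]]}}

```text
time_s: 5.52
tcp_pos: [0.4866, 0.0187, 0.0388]
eef_rot: [180.0, -0.0, -2.9]
contact_force: [-0.3, -0.3, -0.9]
gripper_width: 0.04
gripper_force: 15.0
```

```bash
python3 go.py .485 .0165 .037 -3.2
```

```text
shift/0.5 [-0.003  0.005  0.004] rows>= 1.0 turn/60 [ 0.    -0.     0.005] rows 1.0 t 5.525 rot [ 1.80e+02 -1.00e-02 -2.87e+00]
```

Emit:
{"name": "carry_out", "arguments": {"targets": [[0,0.002,0.004,0,0,0],[0,0,0,0,0,0]]}}

```text
time_s: 5.78
tcp_pos: [0.4868, 0.0177, 0.0371]
eef_rot: [-180.0, -0.1, -2.9]
contact_force: [0.1, 0.2, 0.2]
gripper_width: 0.0399
gripper_force: 15.0
```

Emit:
{"name": "carry_out", "arguments": {"targets": [[0,0,0,0,0,0],[0,0,0,0,0,0],[0,0,0,0,0,0],[0,0,0,0,0,0],[0,0,0,0,0,0]], "hand": 1}}

```text
time_s: 6.4
tcp_pos: [0.4863, 0.0175, 0.0365]
eef_rot: [180.0, 0.0, -2.9]
contact_force: [0.5, 0.7, 0.3]
gripper_width: 0.0842
gripper_force: 0.0
```

Emit:
{"name": "carry_out", "arguments": {"targets": [[0,0,-0.04,0,0,0],[0,0,-0.06,0,0,0],[0,0,-0.06,0,0,0],[0,0,0,0,0,0]]}}

```text
time_s: 6.9
tcp_pos: [0.4878, 0.0181, 0.1188]
eef_rot: [-179.9, -0.2, -2.9]
contact_force: [-0.2, 0.2, -1.0]
gripper_width: 0.0881
gripper_force: 0.0
```

```bash
python3 go.py .4877 -.2282 .12 -3.5
```

```text
shift/0.5 [ 0.03   0.492 -0.002] rows>= 4.0 turn/60 [-0.002 -0.004  0.011] rows 1.0 t 6.9 rot [-179.9    -0.25   -2.87]
```

Emit:
{"name": "carry_out", "arguments": {"targets": [[0.006,0.098,0,0,0,0.01],[0.006,0.098,0,0,0,0],[0.006,0.098,0,0,0,0],[0.006,0.098,0,0,0,0],[0.006,0.1,0,0,0,0]]}}

```text
time_s: 7.52
tcp_pos: [0.4863, -0.2304, 0.1158]
eef_rot: [-180.0, 0.0, -3.5]
contact_force: [0.6, -0.8, 0.7]
gripper_width: 0.0876
gripper_force: 0.0
```

Emit:
{"name": "carry_out", "arguments": {"targets": [[0,0,0,0,0,0]]}}

```text
time_s: 7.65
tcp_pos: [0.4859, -0.2316, 0.1154]
eef_rot: [180.0, 0.1, -3.7]
contact_force: [0.4, 0.9, -0.7]
gripper_width: 0.0879
gripper_force: 0.0
```

```bash
python3 go.py .4877 -.2282 .035 -3.5; python3 - <<'E'
from plant import r; import cv2
im=r.capture("top")[:,:,::-1]; cv2.imwrite("pics/t4.png",cv2.resize(im[110:220,160:460],None,fx=2.6,fy=2.6,interpolation=2))
E
```

```text
shift/0.5 [ 0.003 -0.007  0.161] rows>= 2.0 turn/60 [ 0.     0.002 -0.004] rows 1.0 t 7.65 rot [ 1.80e+02  1.00e-01 -3.73e+00]
```

Emit:
{"name": "carry_out", "arguments": {"targets": [[0.003,-0.007,0.07,0,0,0],[0,0,0.05,0,0,0],[0,0,0.028,0,0,0],[0,0,0.014,0,0,0],[0,0,0,0,0,0]]}}

```text
time_s: 8.32
tcp_pos: [0.4887, -0.2253, 0.0356]
eef_rot: [180.0, 0.0, -3.5]
contact_force: [-0.8, 0.3, -0.1]
gripper_width: 0.0877
gripper_force: 0.0
```

Emit:
{"name": "carry_out", "arguments": {"targets": [[0,0,0,0,0,0],[0,0,0,0,0,0],[0,0,0,0,0,0],[0,0,0,0,0,0],[0,0,0,0,0,0]], "hand": 0, "squeeze": 12}}

```text
time_s: 8.95
tcp_pos: [0.4885, -0.2256, 0.0356]
eef_rot: [180.0, -0.0, -3.5]
contact_force: [0.1, -0.6, -0.1]
gripper_width: 0.0434
gripper_force: 0.3
```

Emit:
{"name": "carry_out", "arguments": {"targets": [[0,0,0,0,0,0],[0,0,0,0,0,0],[0,0,0,0,0,0],[0,0,0,0,0,0]]}}

```text
time_s: 9.45
tcp_pos: [0.4887, -0.2256, 0.0357]
eef_rot: [180.0, -0.0, -3.5]
contact_force: [0.1, 0.1, 3.7]
gripper_width: 0.0352
gripper_force: 33.0
```

Emit:
{"name": "carry_out", "arguments": {"targets": [[0,0,0,0,0,0],[0,0,0,0,0,0]]}}

```text
time_s: 9.7
tcp_pos: [0.4887, -0.2256, 0.0357]
eef_rot: [180.0, -0.0, -3.5]
contact_force: [-0.5, -0.3, 5.5]
gripper_width: 0.0354
gripper_force: 33.0
```

```bash
python3 go.py .473 .1993 .13 -.4;  python3 - <<'E'
from plant import r; import cv2
im=r.capture("scene")[:,:,::-1]; cv2.imwrite("pics/s5.png",cv2.resize(im[150:310,280:480],None,fx=4,fy=4,interpolation=2)[:600])
E
```

```text
shift/0.5 [-0.037 -0.85  -0.189] rows>= 7.0 turn/60 [ 0.    -0.    -0.051] rows 1.0 t 9.7 rot [ 1.7999e+02 -2.0000e-02 -3.4800e+00]
```

View pics/s5.png

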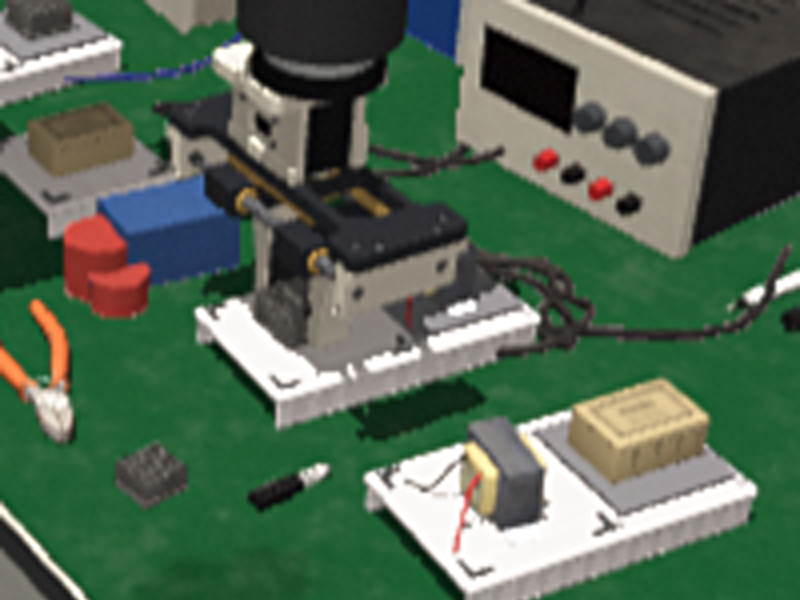

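The heatsink sits between the fingers at crop (283,310). The grip force is odd: 33 N reads for 12 N asked. I'll lift gently and watch.

Emit:
{"name": "carry_out", "arguments": {"targets": [[0,0,-0.01,0,0,0],[0,0,-0.03,0,0,0],[0,0,-0.04,0,0,0],[0,0,0,0,0,0]]}}

```text
time_s: 10.25
tcp_pos: [0.4898, -0.2256, 0.0776]
eef_rot: [180.0, -0.2, -3.5]
contact_force: [0.2, -0.8, -0.7]
gripper_width: 0.0354
gripper_force: 32.8
```

```bash
 python3 - <<'E'
from plant import r; import cv2
im=r.capture("scene")[:,:,::-1]; cv2.imwrite("pics/s6.png",cv2.resize(im[170:270,310:440],None,fx=6,fy=6,interpolation=2))
E
```

```text
(no output)
```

View pics/s6.png

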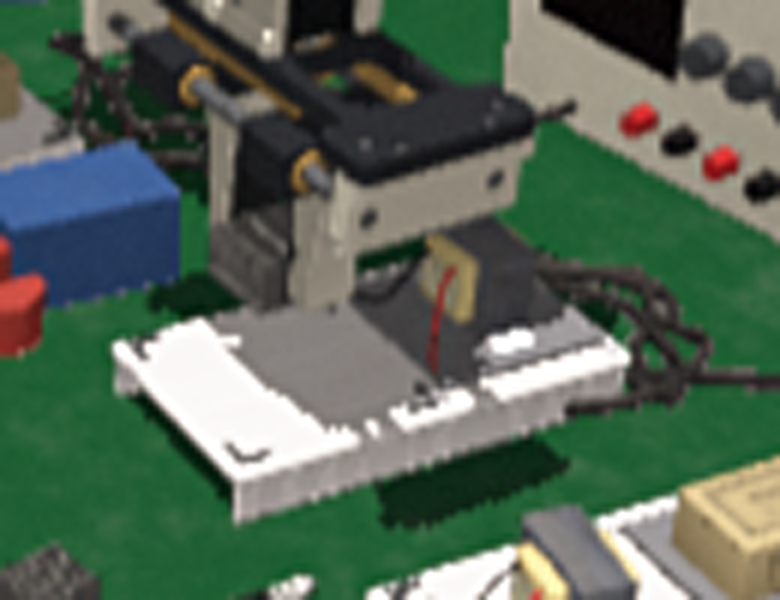

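The heatsink is lifted and level at crop (250,265). Carry it to the heatsink tray.

Emit:
{"name": "carry_out", "arguments": {"targets": [[0,0,-0.05,0,0,-0.05],[0,0,-0.05,0,0,0],[-0.004,-0.094,0,0,0,0],[-0.004,-0.094,0,0,0,0],[-0.004,-0.094,0,0,0,0]]}}

```text
time_s: 10.92
tcp_pos: [0.4831, -0.0833, 0.1251]
eef_rot: [-180.0, 0.0, -0.5]
contact_force: [1.3, 0.4, -0.8]
gripper_width: 0.0358
gripper_force: 32.2
```

Emit:
{"name": "carry_out", "arguments": {"targets": [[-0.004,-0.094,0,0,0,0],[-0.004,-0.094,0,0,0,0],[-0.004,-0.094,0,0,0,0],[-0.004,-0.094,0,0,0,0],[-0.004,-0.094,0,0,0,0]]}}

```text
time_s: 11.55
tcp_pos: [0.475, 0.152, 0.1251]
eef_rot: [180.0, 0.0, -0.5]
contact_force: [1.8, -0.2, -1.2]
gripper_width: 0.0356
gripper_force: 32.2
```

Emit:
{"name": "carry_out", "arguments": {"targets": [[-0.004,-0.094,0,0,0,0],[0,0,0,0,0,0]]}}

```text
time_s: 11.8
tcp_pos: [0.4739, 0.2002, 0.125]
eef_rot: [180.0, 0.0, -0.3]
contact_force: [1.6, 1.3, -0.6]
gripper_width: 0.0353
gripper_force: 31.9
```

```bash
python3 go.py .473 .1993 .0365 -.4; python3 - <<'E'
# refine tray yaws and centres from the first top picture: white outline
import cv2,numpy as np
from h import *
im=cv2.imread("pics/top0.png"); m=(im.min(2)>110).astype(np.uint8)
E
```

```text
shift/0.5 [-0.002  0.002  0.177] rows>= 2.0 turn/60 [0.    0.    0.002] rows 1.0 t 11.8 rot [ 1.7999e+02  2.0000e-02 -3.1000e-01]
```

Emit:
{"name": "carry_out", "arguments": {"targets": [[-0.002,0.002,0.08,0,0,0],[0,0,0.055,0,0,0],[0,0,0.027,0,0,0],[0,0,0.012,0,0,0],[0,0,0.002,0,0,0]]}}

```text
time_s: 12.42
tcp_pos: [0.4734, 0.1966, 0.0378]
eef_rot: [-180.0, -0.0, -0.5]
contact_force: [-0.1, -0.1, -0.3]
gripper_width: 0.0353
gripper_force: 31.9
```

Emit:
{"name": "carry_out", "arguments": {"targets": [[0,0,0.001,0,0,0],[0,0,0,0,0,0]]}}

```text
time_s: 12.68
tcp_pos: [0.4735, 0.1969, 0.0377]
eef_rot: [-180.0, -0.1, -0.5]
contact_force: [-0.7, -0.8, -0.1]
gripper_width: 0.0354
gripper_force: 31.9
```

Emit:
{"name": "carry_out", "arguments": {"targets": [[0,-0.004,0.003,0,0,0],[0,0,0.001,0,0,0],[0,0,0,0,0,0]]}}

```text
time_s: 13.05
tcp_pos: [0.4734, 0.199, 0.0358]
eef_rot: [-180.0, -0.0, -0.5]
contact_force: [-2.4, 0.4, 6.3]
gripper_width: 0.0353
gripper_force: 32.2
```

Emit:
{"name": "carry_out", "arguments": {"targets": [[0,0,0,0,0,0],[0,0,0,0,0,0],[0,0,0,0,0,0],[0,0,0,0,0,0],[0,0,0,0,0,0]], "hand": 1}}

```text
time_s: 13.68
tcp_pos: [0.4731, 0.1985, 0.0349]
eef_rot: [180.0, 0.0, -0.5]
contact_force: [0.4, -1.1, 0.7]
gripper_width: 0.0801
gripper_force: 0.0
```

Emit:
{"name": "carry_out", "arguments": {"targets": [[0,0,-0.04,0,0,0],[0,0,-0.06,0,0,0],[0,0,-0.08,0,0,0],[0,0,-0.02,0,0,0],[0,0,0,0,0,0]]}}

```text
time_s: 14.3
tcp_pos: [0.4733, 0.1988, 0.1355]
eef_rot: [-179.9, -0.0, -0.5]
contact_force: [-0.4, -0.1, -0.5]
gripper_width: 0.0876
gripper_force: 0.0
```

```bash
python3 go.py .4777 -.4113 .13 -14.5
```

```text
shift/0.5 [0.314 1.179 0.011] rows>= 10.0 turn/60 [-0.001 -0.001  0.233] rows 2.0 t 14.3 rot [-1.7994e+02 -5.0000e-02 -5.0000e-01]
```

Emit:
{"name": "carry_out", "arguments": {"targets": [[0,0,0,0,0,0.117],[0,0,0,0,0,0.116],[0.028,0.107,0,0,0,0],[0.028,0.107,0,0,0,0],[0.028,0.107,0,0,0,0]]}}

```text
time_s: 14.92
tcp_pos: [0.4727, 0.031, 0.1336]
eef_rot: [179.9, 0.1, -14.4]
contact_force: [0.4, -0.0, -0.3]
gripper_width: 0.0872
gripper_force: 0.0
```

Emit:
{"name": "carry_out", "arguments": {"targets": [[0.028,0.107,0,0,0,0],[0.028,0.107,0,0,0,0],[0.028,0.107,0,0,0,0],[0.028,0.107,0,0,0,0],[0.028,0.107,0,0,0,0]]}}

```text
time_s: 15.55
tcp_pos: [0.4736, -0.2454, 0.1335]
eef_rot: [180.0, 0.1, -14.5]
contact_force: [1.1, 0.8, -0.6]
gripper_width: 0.0877
gripper_force: 0.0
```

Emit:
{"name": "carry_out", "arguments": {"targets": [[0.028,0.107,0,0,0,0],[0.028,0.107,0,0,0,0],[0.028,0.107,0,0,0,0],[0,0,0,0,0,0],[0,0,0,0,0,0]]}}

```text
time_s: 16.18
tcp_pos: [0.4741, -0.4094, 0.1331]
eef_rot: [-179.9, 0.2, -14.5]
contact_force: [0.9, 0.0, -0.2]
gripper_width: 0.088
gripper_force: 0.0
```

```bash
python3 go.py .4777 -.4113 .042 -14.5; python3 - <<'E'
from plant import r; import cv2
im=r.capture("top")[:,:,::-1]; cv2.imwrite("pics/t7full.png",im); cv2.imwrite("pics/t7.png",cv2.resize(im[116:212,165:295],None,fx=6,fy=6,interpolation=2))
im=r.capture("scene")[:,:,::-1];cv2.imwrite("pics/s7full.png",im)
E
```

```text
shift/0.5 [0.008 0.002 0.182] rows>= 2.0 turn/60 [-0.001  0.003 -0.001] rows 1.0 t 16.175 rot [-1.7995e+02  1.7000e-01 -1.4540e+01]
```

View pics/t7.png

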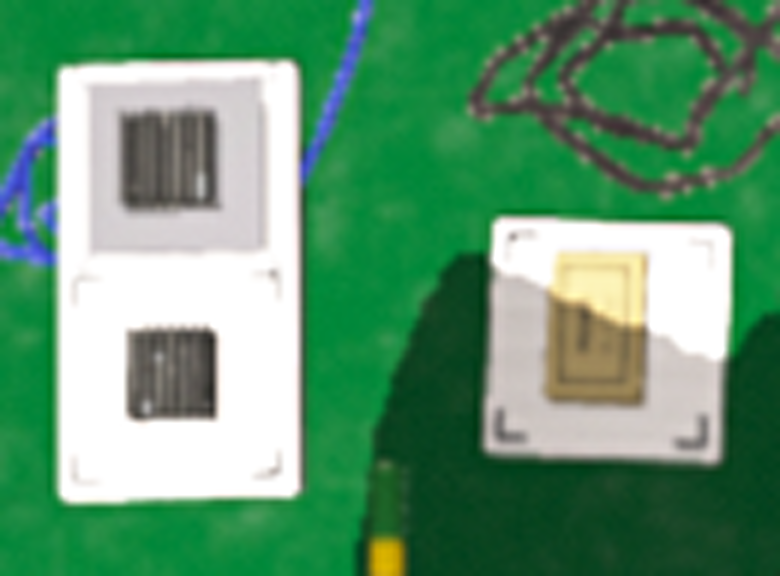

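The heatsink sits in the middle of its bay, parallel to the sample: loose (172,373), sample (168,160). The carton lies centred on the pad at (597,327). Now I'll descend on the transformer.

Emit:
{"name": "carry_out", "arguments": {"targets": [[0.008,0.002,0.07,0,0,0],[0,0,0.06,0,0,0],[0,0,0.035,0,0,0],[0,0,0.016,0,0,0],[0,0,0,0,0,0]]}}

```text
time_s: 16.9
tcp_pos: [0.4791, -0.4115, 0.0447]
eef_rot: [180.0, 0.0, -14.4]
contact_force: [-0.3, -0.6, 0.9]
gripper_width: 0.0879
gripper_force: 0.0
```

Emit:
{"name": "carry_out", "arguments": {"targets": [[0,0,0,0,0,0],[0,0,0,0,0,0],[0,0,0,0,0,0],[0,0,0,0,0,0],[0,0,0,0,0,0]], "hand": 0, "squeeze": 25}}

```text
time_s: 17.52
tcp_pos: [0.4789, -0.4118, 0.0447]
eef_rot: [180.0, -0.0, -14.5]
contact_force: [0.0, 0.6, 1.1]
gripper_width: 0.046
gripper_force: 25.0
```

Emit:
{"name": "carry_out", "arguments": {"targets": [[0,0,0,0,0,0],[0,0,0,0,0,0],[0,0,0,0,0,0],[0,0,0,0,0,0]]}}

```text
time_s: 18.02
tcp_pos: [0.4789, -0.4118, 0.0447]
eef_rot: [180.0, -0.0, -14.5]
contact_force: [-0.5, -1.2, 2.2]
gripper_width: 0.0457
gripper_force: 25.0
```

```bash
python3 - <<'E'
from plant import r; import cv2
im=r.capture("scene")[:,:,::-1]; cv2.imwrite("pics/s8.png",cv2.resize(im[190:310,350:500],None,fx=5,fy=5,interpolation=2))
E
```

```text
(no output)
```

View pics/s8.png

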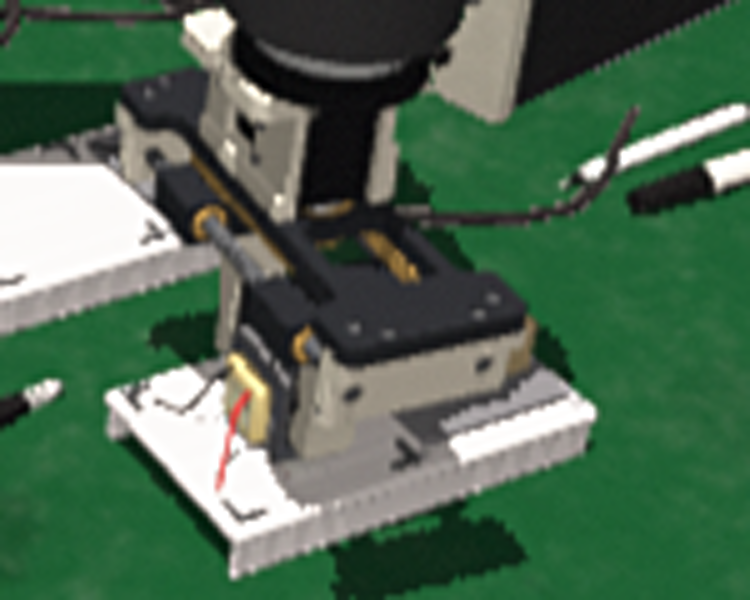

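Transformer gripped at 45.7 mm. Lift and carry it to its tray.

Emit:
{"name": "carry_out", "arguments": {"targets": [[0,0,-0.02,0,0,0],[0,0,-0.05,0,0,0],[0,0,-0.06,0,0,0],[0,0,-0.04,0,0,0],[0,0,0,0,0,-0.135]]}}

```text
time_s: 18.7
tcp_pos: [0.4796, -0.4118, 0.1318]
eef_rot: [180.0, -0.2, -6.2]
contact_force: [0.5, -0.8, -2.2]
gripper_width: 0.046
gripper_force: 25.0
```

Emit:
{"name": "carry_out", "arguments": {"targets": [[0,0,0,0,0,0]]}}

```text
time_s: 18.82
tcp_pos: [0.4786, -0.4112, 0.1297]
eef_rot: [-180.0, 0.0, -6.4]
contact_force: [0.1, 0.7, -3.6]
gripper_width: 0.046
gripper_force: 25.0
```

```bash
python3 go.py .492 -.231 .12 -6.4
```

```text
shift/0.5 [-0.013 -0.361  0.019] rows>= 3.0 turn/60 [-0.001  0.    -0.   ] rows 1.0 t 18.825 rot [-1.7997e+02  1.0000e-02 -6.4200e+00]
```

Emit:
{"name": "carry_out", "arguments": {"targets": [[-0.003,-0.072,0,0,0,0],[-0.003,-0.072,0,0,0,0],[-0.003,-0.072,0,0,0,0],[-0.003,-0.072,0,0,0,0],[-0.002,-0.072,0,0,0,0]]}}

```text
time_s: 19.45
tcp_pos: [0.4913, -0.2307, 0.1292]
eef_rot: [-180.0, 0.1, -6.6]
contact_force: [0.6, 0.6, -3.6]
gripper_width: 0.0458
gripper_force: 25.0
```

Emit:
{"name": "carry_out", "arguments": {"targets": [[0,0,0,0,0,0],[0,0,0.03,0,0,0],[0,0,0,0,0,0]]}}

```text
time_s: 19.82
tcp_pos: [0.4903, -0.2323, 0.1126]
eef_rot: [-180.0, 0.2, -6.5]
contact_force: [0.1, 0.2, -2.6]
gripper_width: 0.0456
gripper_force: 25.0
```

```bash
python3 go.py .492 -.231 .0455 -6.4
```

```text
shift/0.5 [ 0.003 -0.003  0.134] rows>= 2.0 turn/60 [-0.     0.003 -0.002] rows 1.0 t 19.825 rot [-179.98    0.21   -6.5 ]
```

Emit:
{"name": "carry_out", "arguments": {"targets": [[0.003,-0.003,0.06,0,0,0],[0,0,0.04,0,0,0],[0,0,0.02,0,0,0],[0,0,0.01,0,0,0],[0,0,0,0,0,0]]}}

```text
time_s: 20.45
tcp_pos: [0.4936, -0.231, 0.0497]
eef_rot: [180.0, -0.0, -6.4]
contact_force: [-0.2, -0.7, -2.3]
gripper_width: 0.0454
gripper_force: 25.0
```

Emit:
{"name": "carry_out", "arguments": {"targets": [[0,0,0,0,0,0]]}}

```text
time_s: 20.58
tcp_pos: [0.494, -0.2308, 0.0502]
eef_rot: [180.0, -0.1, -6.4]
contact_force: [-0.7, 0.4, -2.7]
gripper_width: 0.0461
gripper_force: 25.0
```

Emit:
{"name": "carry_out", "arguments": {"targets": [[-0.003,0,0.006,0,0,0],[0,0,0.003,0,0,0],[0,0,0.002,0,0,0],[0,0,0,0,0,0]]}}

```text
time_s: 21.08
tcp_pos: [0.492, -0.2305, 0.0447]
eef_rot: [180.0, -0.0, -6.4]
contact_force: [-3.3, 1.8, 4.7]
gripper_width: 0.046
gripper_force: 25.0
```

Seated (4.7 N of contact at the same height as the grasp). Release and rise.

Emit:
{"name": "carry_out", "arguments": {"targets": [[0,0,0,0,0,0],[0,0,0,0,0,0],[0,0,0,0,0,0],[0,0,0,0,0,0],[0,0,0,0,0,0]], "hand": 1}}

```text
time_s: 21.7
tcp_pos: [0.492, -0.2305, 0.044]
eef_rot: [180.0, 0.0, -6.4]
contact_force: [-0.8, -0.8, 0.1]
gripper_width: 0.0859
gripper_force: 0.0
```

Emit:
{"name": "carry_out", "arguments": {"targets": [[0,0,-0.03,0,0,0],[0,0,-0.06,0,0,0],[0,0,-0.07,0,0,0],[0,0,0,0,0,-0.058],[0,0,0,0,0,0]]}}

```text
time_s: 22.32
tcp_pos: [0.4923, -0.2306, 0.1254]
eef_rot: [180.0, -0.1, -2.9]
contact_force: [0.6, -0.2, -0.4]
gripper_width: 0.0876
gripper_force: 0.0
```

```bash
python3 go.py .4866 .0176 .12 -2.9
```

```text
shift/0.5 [-0.037 -0.495  0.011] rows>= 4.0 turn/60 [ 0.    -0.002 -0.   ] rows 1.0 t 22.325 rot [ 1.80e+02 -1.00e-01 -2.91e+00]
```

Emit:
{"name": "carry_out", "arguments": {"targets": [[-0.007,-0.099,0,0,0,0],[-0.007,-0.099,0,0,0,0],[-0.007,-0.099,0,0,0,0],[-0.008,-0.099,0,0,0,0],[-0.008,-0.099,0,0,0,0]]}}

```text
time_s: 22.95
tcp_pos: [0.4856, 0.0191, 0.1242]
eef_rot: [180.0, 0.0, -3.0]
contact_force: [2.0, -0.4, -0.4]
gripper_width: 0.0879
gripper_force: 0.0
```

Emit:
{"name": "carry_out", "arguments": {"targets": [[0,0,0,0,0,0],[0,0,0,0,0,0]]}}

```text
time_s: 23.2
tcp_pos: [0.4857, 0.0176, 0.124]
eef_rot: [180.0, 0.0, -2.9]
contact_force: [-0.2, -0.3, 1.0]
gripper_width: 0.0875
gripper_force: 0.0
```

```bash
python3 go.py .4866 .0176 .0368 -2.9; python3 - <<'E'
from plant import r; import cv2
im=r.capture("top")[:,:,::-1]; cv2.imwrite("pics/t9.png",cv2.resize(im[104:200,335:465],None,fx=6,fy=6,interpolation=2))
E
```

```text
shift/0.5 [ 0.002 -0.     0.174] rows>= 2.0 turn/60 [0.    0.001 0.   ] rows 1.0 t 23.2 rot [ 1.7998e+02  4.0000e-02 -2.8800e+00]
```

View pics/t9.png

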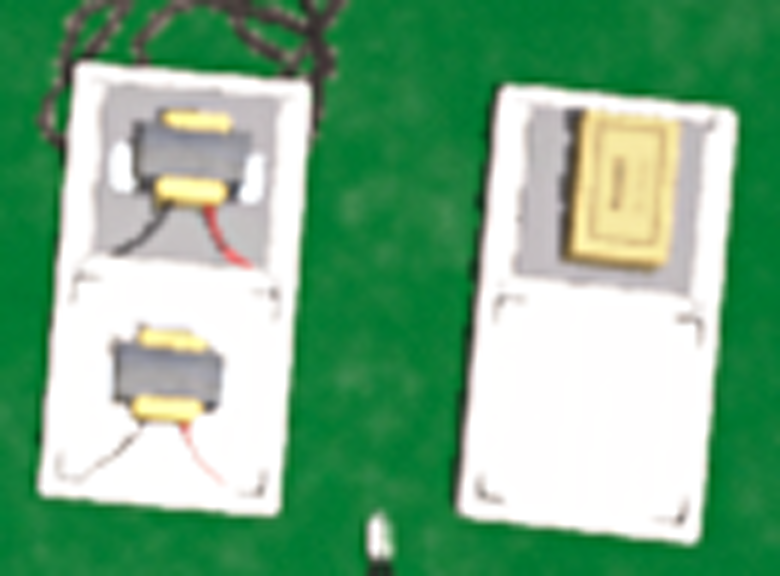

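The transformer stands midway in its bay (170,372), parallel to its sample and with leads on the same side. The carton bay is empty. Now the carton.

Emit:
{"name": "carry_out", "arguments": {"targets": [[0.002,0,0.07,0,0,0],[0,0,0.055,0,0,0],[0,0,0.032,0,0,0],[0,0,0.016,0,0,0],[0,0,0,0,0,0]]}}

```text
time_s: 23.88
tcp_pos: [0.4869, 0.0167, 0.0373]
eef_rot: [180.0, 0.0, -3.0]
contact_force: [-0.0, 0.2, -0.1]
gripper_width: 0.0874
gripper_force: 0.0
```

Emit:
{"name": "carry_out", "arguments": {"targets": [[0,0,0,0,0,0],[0,0,0,0,0,0],[0,0,0,0,0,0],[0,0,0,0,0,0],[0,0,0,0,0,0]], "hand": 0, "squeeze": 15}}

```text
time_s: 24.5
tcp_pos: [0.4871, 0.0176, 0.0376]
eef_rot: [-180.0, -0.0, -2.9]
contact_force: [-0.4, -0.8, -0.2]
gripper_width: 0.043
gripper_force: 0.0
```

Emit:
{"name": "carry_out", "arguments": {"targets": [[0,0,0,0,0,0],[0,0,0,0,0,0],[0,0,0,0,0,0]]}}

```text
time_s: 24.88
tcp_pos: [0.487, 0.0176, 0.0376]
eef_rot: [-180.0, 0.0, -2.9]
contact_force: [-0.9, 0.5, 0.9]
gripper_width: 0.0399
gripper_force: 15.0
```

Emit:
{"name": "carry_out", "arguments": {"targets": [[0,0,-0.03,0,0,0],[0,0,-0.06,0,0,0],[0,0,-0.07,0,0,0],[0,0,-0.04,0,0,0],[0,0,0,0,0,0.068]]}}

```text
time_s: 25.5
tcp_pos: [0.4879, 0.0179, 0.1392]
eef_rot: [-179.9, -0.2, -7.0]
contact_force: [-0.6, -0.6, -2.4]
gripper_width: 0.0403
gripper_force: 15.0
```

```bash
python3 go.py .477 -.4105 .13 -7
```

```text
shift/0.5 [0.083 0.853 0.018] rows>= 7.0 turn/60 [-0.002 -0.003 -0.001] rows 1.0 t 25.5 rot [-1.7991e+02 -1.6000e-01 -7.0400e+00]
```

Emit:
{"name": "carry_out", "arguments": {"targets": [[0.01,0.107,0,0,0,0],[0.01,0.107,0,0,0,0],[0.01,0.107,0,0,0,0],[0.01,0.107,0,0,0,0],[0.01,0.107,0,0,0,0]]}}

```text
time_s: 26.12
tcp_pos: [0.479, -0.2527, 0.1374]
eef_rot: [-180.0, 0.0, -7.0]
contact_force: [1.8, 0.6, -0.2]
gripper_width: 0.0402
gripper_force: 15.0
```

Emit:
{"name": "carry_out", "arguments": {"targets": [[0.01,0.107,0,0,0,0],[0.01,0.107,0,0,0,0],[0.01,0.104,0,0,0,0],[0,0,0,0,0,0],[0,0,0,0,0,0]]}}

```text
time_s: 26.75
tcp_pos: [0.4743, -0.4105, 0.1368]
eef_rot: [-180.0, 0.1, -7.0]
contact_force: [-0.6, 1.0, -1.3]
gripper_width: 0.04
gripper_force: 15.0
```

```bash
python3 go.py .477 -.4105 .04 -7
```

```text
shift/0.5 [ 0.005 -0.001  0.194] rows>= 2.0 turn/60 [-0.001  0.001 -0.001] rows 1.0 t 26.75 rot [-1.7996e+02  8.0000e-02 -7.0400e+00]
```

Emit:
{"name": "carry_out", "arguments": {"targets": [[0.005,-0.001,0.08,0,0,0],[0,0,0.06,0,0,0],[0,0,0.036,0,0,0],[0,0,0.018,0,0,0],[0,0,0,0,0,0]]}}

```text
time_s: 27.38
tcp_pos: [0.4777, -0.4102, 0.0407]
eef_rot: [180.0, 0.0, -6.9]
contact_force: [0.7, 0.7, -0.8]
gripper_width: 0.0398
gripper_force: 15.0
```

Emit:
{"name": "carry_out", "arguments": {"targets": [[0,0,0,0,0,0]]}}

```text
time_s: 27.5
tcp_pos: [0.4783, -0.4107, 0.0417]
eef_rot: [180.0, -0.1, -7.0]
contact_force: [-0.6, -0.9, -1.2]
gripper_width: 0.0398
gripper_force: 15.0
```

Emit:
{"name": "carry_out", "arguments": {"targets": [[-0.002,0,0.005,0,0,0],[0,0,0.003,0,0,0],[0,0,0.001,0,0,0],[0,0,0,0,0,0]]}}

```text
time_s: 28.0
tcp_pos: [0.4767, -0.4105, 0.0376]
eef_rot: [180.0, -0.0, -7.0]
contact_force: [-3.1, 3.6, 10.4]
gripper_width: 0.0398
gripper_force: 15.0
```

Emit:
{"name": "carry_out", "arguments": {"targets": [[0,0,0,0,0,0],[0,0,0,0,0,0],[0,0,0,0,0,0],[0,0,0,0,0,0],[0,0,0,0,0,0]], "hand": 1}}

```text
time_s: 28.62
tcp_pos: [0.4765, -0.4103, 0.0359]
eef_rot: [-180.0, 0.0, -7.0]
contact_force: [-0.0, 0.6, 0.1]
gripper_width: 0.0838
gripper_force: 0.0
```

Emit:
{"name": "carry_out", "arguments": {"targets": [[0,0,-0.03,0,0,0],[0,0,-0.06,0,0,0],[0,0,-0.1,0,0,0],[0,-0.1,-0.06,0,0,0],[0,-0.1,0,0,0,0]]}}

```text
time_s: 29.25
tcp_pos: [0.4903, -0.311, 0.1652]
eef_rot: [179.9, -0.4, -7.0]
contact_force: [0.2, 0.2, 0.0]
gripper_width: 0.0871
gripper_force: 0.0
```

Emit:
{"name": "carry_out", "arguments": {"targets": [[0,-0.11,0,0,0,0],[0,-0.11,0,0,0,0],[0,-0.11,0,0,0,0],[0,-0.11,0,0,0,0],[0,-0.11,0,0,0,0]]}}

```text
time_s: 29.88
tcp_pos: [0.5223, -0.0363, 0.1625]
eef_rot: [-180.0, -0.1, -7.0]
contact_force: [0.8, 0.1, 0.3]
gripper_width: 0.0874
gripper_force: 0.0
```

Emit:
{"name": "carry_out", "arguments": {"targets": [[0,0,0,0,0,0],[0,0,0,0,0,0],[0,0,0,0,0,0]]}}

```text
time_s: 30.25
tcp_pos: [0.5219, -0.039, 0.1614]
eef_rot: [-180.0, -0.0, -7.0]
contact_force: [-0.5, -0.4, -0.3]
gripper_width: 0.0874
gripper_force: 0.0
```

```bash
python3 - <<'E'
from plant import r; import cv2
im=r.capture("top")[:,:,::-1]; cv2.imwrite("pics/t10.png",cv2.resize(im[104:200,335:465],None,fx=6,fy=6,interpolation=2))
im=r.capture("scene")[:,:,::-1]; cv2.imwrite("pics/s10.png",cv2.resize(im[130:310,230:480],None,fx=3,fy=3,interpolation=2))
E
```

```text
(no output)
```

View pics/t10.png

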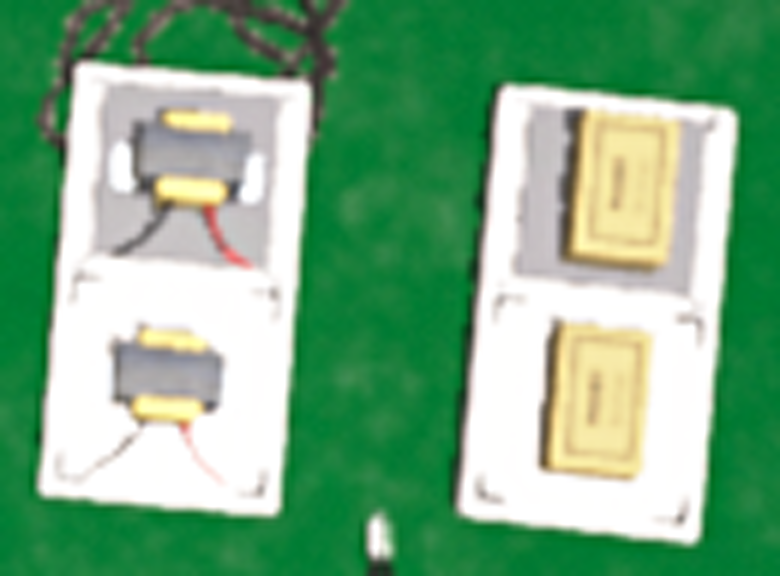

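View pics/s10.png

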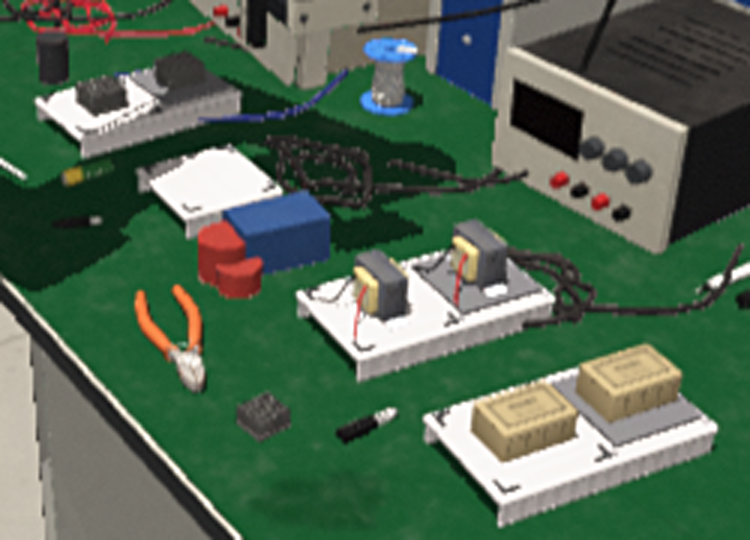

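The carton stands in its bay at (598,398), parallel to its sample. All three parts match their samples and the pad is empty. Handing in.

```bash
python3 -c "
from plant import r
print(r.close_job())"
```

```text
the job is handed in; nothing more can be done
None
```

I handed the job in at about 30 s: the heatsink, transformer and carton each stand in the bay in front of their own sample, parallel to it and within a few millimetres of the middle by the pictures, with the spare pad empty again; no verdict was returned.

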